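Raise the pestle of a tissue homogeniser for rinsing

ROBOT

A 6-joint arm with a two-finger parallel gripper is mounted at the origin on a cart in front of the work surface, level with it; the furniture and walls round the work are solid. World frame = base frame: x ahead of the robot, y to its left, z up, the work surface at z = 0. Lengths are in m, angles in rad, forces in N, time in s.
With the tool pointing down it reaches from about 0.325 to 1 m from the base axis. Payload 5.1 kg.
Tool frame: the origin (TCP) lies between the finger pads, 19 mm behind the fingertips; this is the grasp point; z points along the fingers, y is the line along which they close (so a half turn about z gives the same grasp; the last joint's range is limited). The gripper opens to 85 mm and grips with 20 to 120 N. Pads are 22 mm wide; open, the fingers measure 114 mm over their backs; the gripper's body (76 mm by 85 mm) begins 54 mm behind the grasp point. The pads swing forward as they close: fully open they stand 13 mm farther back than shut.
Start: joints at [-1.241, 0.124, 1.65, -0, 1.367, -0.083], TCP at [0.261, -0.595, 0.25] pointing down, gripper open.
Joint ranges: [-2.61, 2.61], [-1.02, 2.33], [0.03, 2.71], [-1.35, 4.49], [0.32, 2.68], [-2.91, 2.91]. Speed limits (rad/s): [2.57, 2.57, 3.14, 3.14, 3.14, 3.14].

INTERFACE

Orientations are given as a unit quaternion [x, y, z, w].
In Python, from bench import arm gives the robot as it stands.
- The arm moves only by the tool shift_gripper, called after "Call:" as a command line: name --pt "numbers of a row" for each row, then --argument value for the rest. Schema: {"type":"object","properties":{"rows":{"type":"array","items":{"type":"array","items":{"type":"array","items":{"type":"number"},"minItems":5,"maxItems":5},"minItems":1,"maxItems":10},"minItems":1,"maxItems":1},"only":{"type":"string"},"quiet":{"type":"boolean"},"lines":{"type":"string"}},"required":["rows"],"additionalProperties":false}. rows is a list that holds a single list of rows (three levels of brackets), with 1 to 10 rows, each of 5 numbers: dx, dy, dz in shares of the most that a row can go, 1 being 50 mm, then a turn about the tool's z in rad, then the finger opening in m; each row shifts and turns the commanded pose from where the row before left it, along the tool's axes as they then stand; what a row does not reach is not made up. A row lasts 1/10 s, in which the tool goes at most 0.05 m and 0.15 rad, less where a joint would pass 70% of its speed; a pose out of reach is approached as far as the arm can. The fingers move at their own pace and stop on an object; the grip force is fixed at half the most. Time passes only in rows, so rows that do not move let the fingers close. The tool returns the time, the measured TCP pose, the force, the opening and the grip force at its end. only (a regular expression) keeps the lines of the reply that match it, lines (a string "A,B") keeps lines A to B, and quiet returns only ok. Input that does not fit is refused with a message, and nothing moves.
- arm.get_state(): the state, without advancing time (a new reading comes with each control period).
- arm.grab_frame(name): name is "scene" or "top" or "wrist"; returns (picture, depth): 420x560x3 uint8, red, green, blue; 420x560 float32, m along the optical axis (not along the pixel's ray), 0 where there is no reading.
- arm.camera_info(name): a dict with "fov_y" (degrees; the focal length in pixels is half the picture's height over the tangent of half this angle, whatever the lens; pixels are square), "cx", "cy" (the principal point, pixels), "D" ([k1, k2, p1, p2, k3] as OpenCV has them; the pictures are not rectified), "cam_to_world" (4x4, takes a point from camera to world coordinates); the wrist camera has in their place "hand_eye" (4x4, takes a point from camera to tool coordinates, whose origin is the TCP and whose axes are the flange's). Camera axes: x right, y up, looking along -z (the intrinsics and any distortion apply to the point x, -y, -z); pixel columns grow to the right and rows downward; lengths in m; the calibration is good to about 2 mm. A picture is of the moment at which its call begins: read the wrist's pose just before it. camera_info takes no time and is no camera call.
- arm.sign_off(): hands the job in; it is judged then, once.
The state is a dict: "t": time; "joint_positions": joint angles; "qvel": joint speeds; "tau": joint torques, N m; "position": TCP position; "orientation": TCP orientation; "force": force on the tool from outside, world axes, zero at the start; "torque": the same for the moment, N m; "gripper_width": finger opening in m; "grip_force": force on a finger pad.
Only numpy, scipy, OpenCV 4.12 (cv2) and the standard library are available. Lean on these libraries where they do the work, as an engineer would, in place of code of your own. Each camera call takes 0.05 s, during which the arm holds its last target. There are 200 camera calls.

TASK

Move the glass homogeniser, the tube with the pestle standing in it, from the tube rack into the heavy bench block, so that it stands fully home in the block's bore with the pestle still at the bottom. Then let go of the glass, take the pestle by its knob and draw it straight up about 55 mm without jamming, its head staying inside the tube and the tube staying down in the block. The program finishes while holding the pestle still at that height by the knob, not touching the glass, so that a colleague can rinse it down; leave the empty tube, wash bottle, beaker and timer alone.

Things in the scene. Friction and masses are not known exactly. Their poses are not given: they have to be found in the camera images.
- tube: thick-walled clear glass homogeniser tube with a rounded bottom, loose, 0.16 kg; 32 mm outside diameter, 120 mm tall, bore 22 mm; the pestle stands in it. At the start it stands upright in one of the two outer holes of the tube rack; the plain empty tube is in the other outer hole. Origin at the centre of its underside, z up along its axis.
- tube_floor (a point): centre of the floor of the tube's bore, 12 mm above the tube's origin and 108 mm below its rim
- pestle: pestle, loose, 0.06 to 0.11 kg, 138 mm long, standing on the floor of the tube's bore: white cylindrical head 20.6 mm wide, 36 mm long (0.7 mm play all round), 9 mm steel rod, black knob 18 mm wide, 20 mm tall at the top. Fully down, the knob spans 10 to 30 mm above the tube's rim. Let go, it drops back. Origin at the centre of the head's underside, z up along the rod.
- knob (a point): middle of the pestle's knob, 128 mm above the pestle's origin
- bench_block: heavy aluminium block 84 x 84 mm on a dark base plate 116 x 116 mm, fixed to the bench, top 66 mm above the bench; in the middle an upright round bore 34.4 mm wide with a 2 mm chamfer (1.2 mm play all round for the tube), 48 mm deep; a small thumbscrew on one side. Origin at the centre of its underside on the bench.
- block_mouth (a point): centre of the bore's mouth, at the top of the block, 66 mm above the bench
- block_floor (a point): centre of the bore's floor, 18 mm above the bench; the tube's origin comes to rest here
- tube_rack: white tube rack, fixed, 70 x 242 mm and 68 mm tall at the end panels, three holes of 36 mm in a row along its own y axis, 75 mm apart (middle and both sides of it); its holed top plate ends 62 mm above the bench, tubes stand on its base 7 mm above the bench. The middle hole is empty. Origin at the centre of its underside, y along the row.
- spare_tube: the same kind of glass tube, but empty, upright in the other outer hole of the rack, loose; origin at the centre of its underside. Leave it.
- wash_bottle: white wash bottle with a nozzle, 77 mm wide and 202 mm tall, standing behind the block; origin at the centre of its underside. Leave it.
- beaker: clear plastic beaker, about 95 mm wide and 112 mm tall, standing behind the rack; origin at the centre of its underside. Leave it.
- timer: small white digital timer lying flat, 58 x 62 x 16 mm, to the right of the block; origin at the centre of its underside. Leave it.

How it is judged:
On the way:
1. the tube stands fully home in the block's bore, let go, with the pestle still at the bottom of it (horizontal distance between tube and block_floor below 0.004 m and z of tube in the frame of block_floor below 0.004 m and z of pestle in the frame of tube_floor below 0.006 m and contact force between the fingers and tube below 0.2 N), for 0.3 s.
At the end, for the whole second after the job is handed in: The fingers hold the pestle still by the knob (TCP within 35 mm of it), 43 to 67 mm above the bore floor, in line with the tube (4 deg), pressing on the glass with under 8 N; the tube stands home in the block (within 4 mm of its floor and axis, upright to 4 deg), untouched by the robot (z of pestle in the frame of tube_floor between 0.043 and 0.067 m and angle between the z axis of pestle and the z axis of tube, either way round below 0.07 rad and linear speed of pestle below 0.03 m/s and contact force between the fingers and pestle above 2 N and contact force between each of the arm, the fingers and tube below 0.2 N and contact force between pestle and tube below 8 N and horizontal distance between tube and block_floor below 0.004 m and z of tube in the frame of block_floor below 0.004 m and angle between tube's own z axis and vertical below 0.07 rad and distance between the grasp point and knob below 0.035 m); the arm keeps its last pose, push and grip.
It fails at once if the pestle is drawn up while the tube is not standing home in the block (or the tube is dragged up with it) (z of pestle in the frame of tube_floor above 0.015 m and z of tube in the frame of block_floor above 0.006 m).
It fails at once if the pestle's head comes out of the tube (z of pestle in the frame of tube_floor above 0.08 m).
It fails at once if the tube is dropped or tipped over (angle between tube's own z axis and vertical above 0.6 rad).
It fails at once if the empty tube is disturbed (distance of spare_tube from where it was at the start of the episode above 0.02 m).
It fails at once if the wash bottle, the beaker or the timer is disturbed (distance of any of wash_bottle, beaker, timer from where it was at the start of the episode above 0.02 m).
It also fails if it takes over 59 s, if anything falls off the work surface, if the arm or the gripper's body presses on something with over 40 N, if the wrist force passes 120 N, or if a joint passes its speed limit or range.

## Working session

There is one attempt and no reset: what is moved stays moved. The work goes in short steps, Python scripts to look and compute and a tool call to move; the robot and the scene stay as the last step left them, time stands still between calls to the robot, and variables do not carry over. Pictures are saved under pics/ and viewed, at most 10 in all, crops included, and the job is handed in when it is done.

```bash
ls; mkdir -p pics; python3 - <<'E'
from bench import arm
import cv2,numpy as np
print(arm.get_state())
for n in("scene","top"):
    p,d=arm.grab_frame(n); cv2.imwrite(f"pics/{n}0.png",p[:,:,::-1]); np.save(f"pics/{n}0.npy",d)
    print(n,arm.camera_info(n))
print(arm.camera_info("wrist"))
E
```

```text
bench.py
pics
{'t': 0.0, 'joint_positions': array([-1.24059914e+00,  1.24522705e-01,  1.65169336e+00, -2.85639597e-06,
        1.36748506e+00, -8.26145826e-02]), 'qvel': array([ 4.28511979e-04,  5.23560179e-05, -2.47880682e-04,  1.31508759e-03,
        4.67740403e-05,  3.19040083e-04]), 'tau': array([-1.65010806e-03, -4.23609674e+01, -3.65453446e+01, -1.37329462e-04,
        6.85492603e-03,  4.37415139e-06]), 'position': array([ 0.26054784, -0.59486664,  0.24873014]), 'orientation': array([ 9.78773222e-01,  2.04943576e-01, -1.31559759e-04, -1.04599429e-03]), 'force': array([ 0.05016659,  0.04960782, -0.07249019]), 'torque': array([ 0.00606974,  0.0122448 , -0.07164301]), 'grip_force': 0.0, 'gripper_width': 0.08537391733444495}
scene {'fov_y': 56.843965106744186, 'cx': 279.6591724923893, 'cy': 210.99403418062948, 'D': array([-0.02316628,  0.        ,  0.        ,  0.        ,  0.        ]), 'cam_to_world': array([[-0.60106065,  0.58101061, -0.54877387,  0.1129883 ],
       [-0.79912963, -0.42759323,  0.4225587 ,  0.43605408],
       [ 0.0108591 ,  0.69252487,  0.72131226,  0.
[... 307 characters left out ...]
],
       [-0.99945606,  0.02621283, -0.02001169,  0.06002335],
       [-0.01628705,  0.13530758,  0.99066977,  1.13430724],
       [ 0.        ,  0.        ,  0.        ,  1.        ]])}
{'fov_y': 63.55361519671872, 'cx': 279.3970121175994, 'cy': 205.32166830197497, 'D': array([-0.08543403,  0.        ,  0.        ,  0.        ,  0.        ]), 'hand_eye': array([[-9.17898801e-04,  9.60307613e-01,  2.78941653e-01,
         7.08887803e-02],
       [ 9.99999522e-01,  9.75103979e-04, -6.63271754e-05,
        -3.32392867e-04],
       [-3.35691607e-04,  2.78941459e-01, -9.60308049e-01,
        -1.24369473e-01],
       [ 0.00000000e+00,  0.00000000e+00,  0.00000000e+00,
         1.00000000e+00]])}
```

View pics/scene0.png

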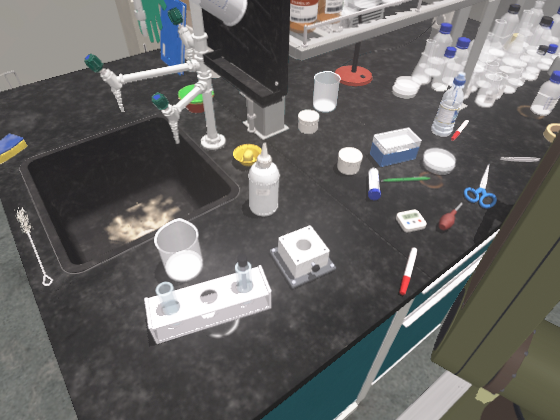

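View pics/top0.png

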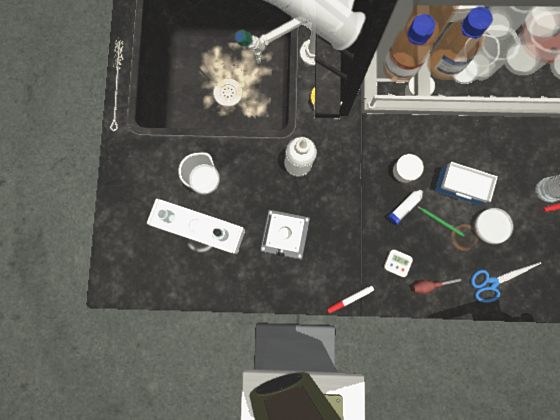

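The scene view shows the rack at (208,300), with the pestle tube at its right end (243,275) and the empty tube at its left end (167,297). The block is at (303,252). In the top view the knob is near (220,233) and the bore near (286,233). I'll enlarge both to pick precise points.

```bash
cat > h.py <<'E'
import numpy as np,cv2
from bench import arm
from scipy.spatial.transform import Rotation as R
def tool():
    s=arm.get_state(); T=np.eye(4); T[:3,:3]=R.from_quat(s["orientation"]).as_matrix(); T[:3,3]=s["position"]; return T
def K(c):
    f=210/np.tan(np.radians(c["fov_y"])/2); return np.array([[f,0,c["cx"]],[0,f,c["cy"]],[0,0,1]])
def M(name,T=None):
    c=arm.camera_info(name); return c,(c["cam_to_world"] if name!="wrist" else T@c["hand_eye"])
def ray(name,px,T=None):
    c,m=M(name,T)
    u=cv2.undistortPoints(np.array([[px]],float),K(c),c["D"])[0,0]
    d=m[:3,:3]@[u[0],-u[1],-1]; return m[:3,3],d
def plane(name,px,z,T=None):
    o,d=ray(name,px,T); return o+d*(z-o[2])/d[2]
def tri(rays):
    A=0;b=0
    for o,d in rays:
        d=d/np.linalg.norm(d);P=np.eye(3)-np.outer(d,d);A=A+P;b=b+P@o
    x=np.linalg.solve(A,b); return x,[np.linalg.norm(np.cross(x-o,d/np.linalg.norm(d))) for o,d in rays]
def proj(name,X,T=None):
    c,m=M(name,T); p=np.linalg.inv(m)@np.append(X,1); p=p[:3]*[1,-1,-1]
    return cv2.projectPoints(p[None],np.zeros(3),np.zeros(3),K(c),c["D"])[0][0,0]
E
python3 - <<'E'
import cv2,numpy as np
a=cv2.imread("pics/scene0.png")[230:330,140:340]; b=cv2.imread("pics/top0.png")[190:265,140:320]
a=cv2.resize(a,(700,350),interpolation=2); b=cv2.resize(b,(600,250),interpolation=2)
o=np.zeros((600,700,3),np.uint8); o[:350]=a; o[350:,:600]=b
cv2.imwrite("pics/crop1.png",o)
E
```

```text
(no output)
```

View pics/crop1.png

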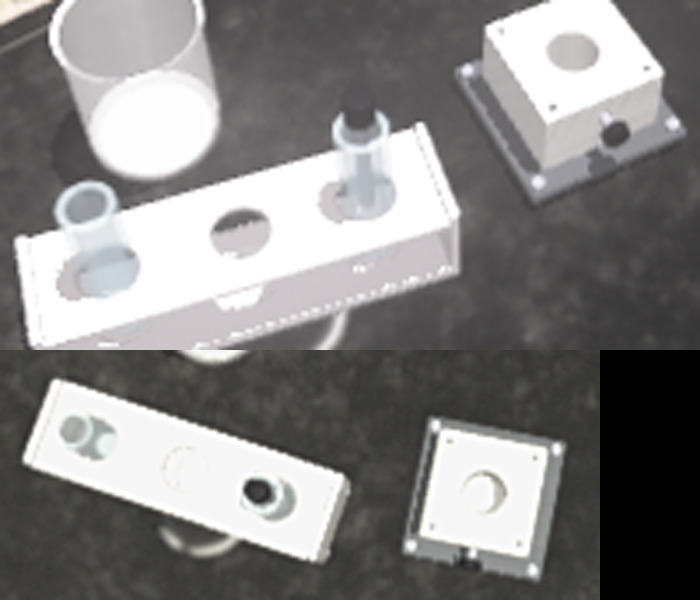

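```bash
python3 - <<'E'
from h import *
s=lambda u,v:("scene",(139.6+u/3.5,229.6+v/3.5)); t=lambda u,v:("top",(139.6+u/3.333,189.6+(v-350)/3.333))
for n,a,b in[("mouth",s(573,51),t(485,493)),("knob",s(360,95),t(258,491)),("midhole",s(241,233),t(184,469)),("timer",("scene",(411,220)),("top",(398,263))),("bottle top",("scene",(265,148)),("top",(303,143)))]:
    x,e=tri([ray(*a),ray(*b)]); print(n,x.round(4),np.round(e,4))
for z in(.157,.147): print(plane(*t(258,491),z))
print("mouth@66",plane(*s(573,51),.066),plane(*t(485,493),.066))
print("midhole@62",plane(*s(241,233),.062),plane(*t(184,469),.062))
ca=[(55,380),(348,480),(325,562),(27,462)]
print([plane(*t(*c),.068).round(3)[:2] for c in ca])
print("block",[plane(*t(*c),.066).round(4)[:2] for c in[(437,433),(547,452),(530,556),(421,540)]])
print("spare",plane(*t(76,430),.127), "beaker",plane("top",(204,178),.005))
print(tool())
E
```

```text
mouth [0.5136 0.058  0.0623] [0.001 0.001]
knob [0.5029 0.2205 0.155 ] [0.0012 0.0012]
midhole [0.5258 0.2947 0.0587] [0.0003 0.0003]
timer [ 0.4441 -0.2486  0.005 ] [0.0005 0.0005]
bottle top [0.7139 0.0204 0.1902] [0.0009 0.0009]
[0.50195708 0.21926591 0.157     ]
[0.5027623  0.22089531 0.147     ]
mouth@66 [0.51222994 0.06073955 0.066     ] [0.51253469 0.05731182 0.066     ]
midhole@62 [0.52411082 0.29558145 0.062     ] [0.52530971 0.29367832 0.062     ]
[array([0.592, 0.398]), array([0.52 , 0.164]), array([0.456, 0.179]), array([0.527, 0.415])]
block [array([0.5585, 0.096 ]), array([0.5459, 0.0098]), array([0.4648, 0.0214]), array([0.4747, 0.1059])]
spare [0.54593471 0.36114903 0.127     ] beaker [0.66408478 0.28769891 0.005     ]
[[ 9.16016328e-01  4.01140503e-01 -6.18482178e-04  2.60555891e-01]
 [ 4.01140948e-01 -9.16014555e-01  1.80946382e-03 -5.94917184e-01]
 [ 1.59310549e-04 -1.90559693e-03 -9.99998172e-01  2.48868866e-01]
 [ 0.00000000e+00  0.00000000e+00  0.00000000e+00  1.00000000e+00]]
```

Careful with the scale: shifts go in shares of 50 mm. That gives: -0.035 m is -0.7, 0.035 m is 0.7.

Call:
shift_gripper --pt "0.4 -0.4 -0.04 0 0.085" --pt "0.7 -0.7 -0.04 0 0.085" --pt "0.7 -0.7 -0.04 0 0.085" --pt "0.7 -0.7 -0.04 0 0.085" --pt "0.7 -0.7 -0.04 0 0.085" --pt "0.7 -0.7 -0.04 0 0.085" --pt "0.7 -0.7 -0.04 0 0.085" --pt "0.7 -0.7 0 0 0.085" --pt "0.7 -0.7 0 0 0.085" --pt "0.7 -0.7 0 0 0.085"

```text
refused: rows: the value is too long (schema: maxItems 1). Nothing was moved.
```

Wrong form. The message asks for a list holding one list of rows, three levels of brackets, so I'll send the same numbers that way.

Call:
shift_gripper --rows '[[[0.4,-0.4,-0.04,0,0.085],[0.7,-0.7,-0.04,0,0.085],[0.7,-0.7,-0.04,0,0.085],[0.7,-0.7,-0.04,0,0.085],[0.7,-0.7,-0.04,0,0.085],[0.7,-0.7,-0.04,0,0.085],[0.7,-0.7,-0.04,0,0.085],[0.7,-0.7,0,0,0.085],[0.7,-0.7,0,0,0.085],[0.7,-0.7,0,0,0.085]]]'

```text
t: 1.1
position: [0.4332, -0.1521, 0.2638]
orientation: [0.979, 0.205, 0.0, 0.0]
force: [1.2, -1.9, -0.3]
gripper_width: 0.0849
grip_force: 0.0
```

Call:
shift_gripper --rows '[[[0.7,-0.7,0,0,0.085],[0.7,-0.7,0,0,0.085],[0.7,-0.7,0,0,0.085],[0.7,-0.7,0,0,0.085],[0.34,-0.44,0,0,0.085],[0,0,0,0,0.085],[0,0,0,0,0.085]]]'

```text
t: 1.8
position: [0.5117, 0.0575, 0.2634]
orientation: [0.979, 0.206, -0.001, 0.0]
force: [-0.4, -0.3, 0.3]
gripper_width: 0.0848
grip_force: 0.0
```

```bash
python3 - <<'E'
from h import *
T=tool(); p,d=arm.grab_frame("wrist"); cv2.imwrite("pics/w1.png",p[:,:,::-1]); np.savez("pics/w1.npz",T=T,d=d); print(T[:3].round(4))
E
```

```text
[[ 9.154e-01  4.025e-01 -1.300e-03  5.117e-01]
 [ 4.025e-01 -9.154e-01 -5.000e-04  5.750e-02]
 [-1.400e-03 -0.000e+00 -1.000e+00  2.634e-01]]
```

View pics/w1.png

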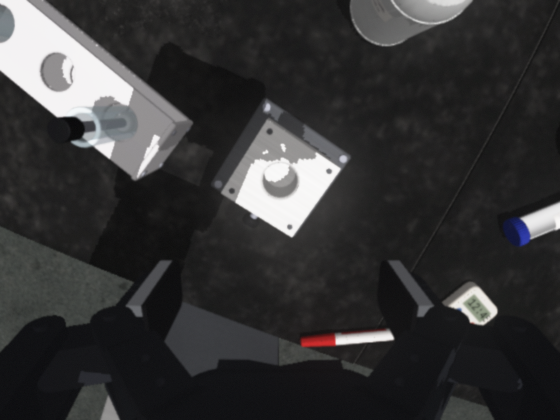

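The wrist view shows the bore mouth at about (280,179). The block top has corners near (268,119), (343,172), (293,237) and (221,189). The knob is at (67,130), and the timer and bottle are clear of the work. Next I'll go over the tube for a second view, with numbers from this one first.

```bash
python3 - <<'E'
from h import *
T=np.load("pics/w1.npz")["T"]
for p in[(280,179)]:
    r=ray("wrist",p,T); print("bore",plane("wrist",p,.066,T), tri([r,ray("top",(285.1,232.5)),ray("scene",(303.3,244.2))]))
r=ray("wrist",(67,130),T); k=("top",(139.6+258/3.333,189.6+141/3.333)); print("knob top",plane("wrist",(67,130),.157,T),tri([r,ray(*k)]))
D=np.array([.503,.220,.26])-T[:3,3]; print("tool D",T[:3,:3].T@D, proj("wrist",T[:3,3],T))
E
```

```text
bore [0.51515498 0.05866879 0.066     ] (array([0.51396475, 0.0580342 , 0.06163234]), [np.float64(0.00043083297750802865), np.float64(0.0012605530297667257), np.float64(0.0008539318242017174)])
knob top [0.50565399 0.21571576 0.157     ] (array([0.5027598 , 0.22082944, 0.1477656 ]), [np.float64(8.225423430748214e-05), np.float64(8.225423430756212e-05)])
tool D [ 0.0574745  -0.15228274  0.00332031] [280.25725107 286.21487469]
```

Call:
shift_gripper --rows '[[[0.4,-0.8,0,0,0.085],[0.4,-0.9,0,0,0.085],[0.3,-0.9,0,0,0.085],[0.06,-0.46,0,0,0.085],[0,0,0,0,0.085],[0,0,0,0,0.085]]]'

```text
t: 2.45
position: [0.5039, 0.2194, 0.2639]
orientation: [0.979, 0.204, -0.0, 0.0]
force: [0.3, -0.5, 0.2]
gripper_width: 0.0846
grip_force: 0.0
```

```bash
python3 - <<'E'
from h import *
T=tool(); p,d=arm.grab_frame("wrist"); cv2.imwrite("pics/w2.png",p[:,:,::-1]); np.savez("pics/w2.npz",T=T,d=d); print(T[:3].round(4))
E
```

```text
[[ 9.164e-01  4.004e-01  0.000e+00  5.039e-01]
 [ 4.004e-01 -9.164e-01 -7.000e-04  2.194e-01]
 [-3.000e-04  7.000e-04 -1.000e+00  2.639e-01]]
```

View pics/w2.png

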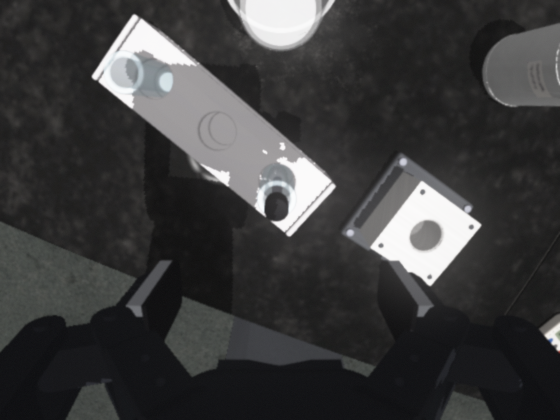

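The knob is now at about (276,206), the rim at about (275,196) and the bore at about (426,235). I'll triangulate these between the wrist positions, refining the centres by thresholding.

```bash
python3 - <<'E'
from h import *
T1=np.load("pics/w1.npz")["T"];T2=np.load("pics/w2.npz")["T"]
def blob(f,c,r,th):
    g=cv2.cvtColor(cv2.imread(f),cv2.COLOR_BGR2GRAY); m=np.zeros_like(g); m[c[1]-r:c[1]+r,c[0]-r:c[0]+r]=1
    n,l,st,ce=cv2.connectedComponentsWithStats(((g<th)&(m>0)).astype(np.uint8)); i=l[c[1],c[0]]
    print(f,st[i],ce[i]); return ce[i]
k1=blob("pics/w1.png",(67,130),20,45);k2=blob("pics/w2.png",(276,206),20,45);b2=blob("pics/w2.png",(426,235),25,150)
print("knob",tri([ray("wrist",k1,T1),ray("wrist",k2,T2)]))
print("bore",tri([ray("wrist",(280,179),T1),ray("wrist",b2,T2)]),plane("wrist",b2,.066,T2))
for z in(.147,.157):print(plane("wrist",k2,z,T2))
print("rim", [plane("wrist",p,.127,T2) for p in[(257,196),(294,196)]])
a=cv2.imread("pics/w2.png")[150:270,210:470]; b=cv2.imread("pics/w1.png")[90:250,30:360]
o=np.zeros((600,800,3),np.uint8); o[:295,:640]=cv2.resize(a,(640,295),interpolation=2); o[295:595,:619]=cv2.resize(b,(619,300),interpolation=2)
cv2.imwrite("pics/crop2.png",o)
E
```

```text
pics/w1.png [  47  111   40   39 1090] [ 62.95137615 132.37798165]
pics/w2.png [     0      0    560    420 235142] [279.50256866 209.49912819]
pics/w2.png [411 221  30  29 623] [426.3434992  235.71428571]
knob (array([0.50288757, 0.21944177, 0.15452514]), [np.float64(0.0007240858996989497), np.float64(0.0007240858996990878)])
bore (array([0.51462093, 0.05873637, 0.0672849 ]), [np.float64(0.0007662619538431165), np.float64(0.000766261953843026)]) [0.51362479 0.05786117 0.066     ]
[0.50154354 0.21858363 0.147     ]
[0.50432674 0.21981112 0.157     ]
rim [array([0.49912213, 0.23705435, 0.127     ]), array([0.51088848, 0.21003153, 0.127     ])]
```

View pics/crop2.png

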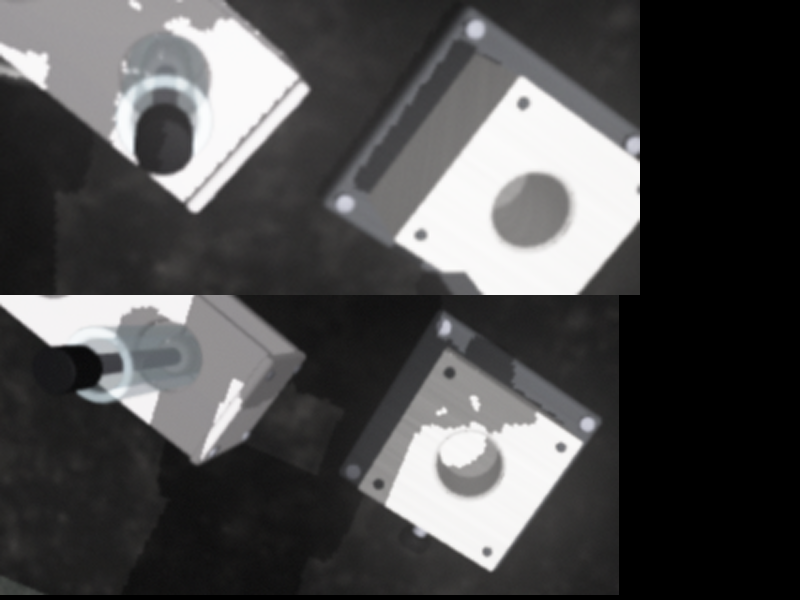

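```bash
python3 - <<'E'
from h import *
T1=np.load("pics/w1.npz")["T"];T2=np.load("pics/w2.npz")["T"]
for n,a,b,z in[("knobtop",(57.9,129.6),(276.2,209.7),.157),("rim",(83,126.4),(276.6,196.7),.127),("bore",(279.9,179),(425.5,234.7),.066)]:
    print(n,tri([ray("wrist",a,T1),ray("wrist",b,T2)]),plane("wrist",a,z,T1)[:2],plane("wrist",b,z,T2)[:2])
E
```

```text
knobtop (array([0.50338718, 0.22194803, 0.15728957]), [np.float64(5.4080151766962195e-05), np.float64(5.408015176691799e-05)]) [0.50335188 0.22211218] [0.5032491  0.22191086]
rim (array([0.50381694, 0.22222552, 0.12440481]), [np.float64(0.0003634311851128458), np.float64(0.0003634311851127433)]) [0.50416164 0.22091227] [0.50482497 0.22250854]
bore (array([0.51445918, 0.05862746, 0.06478334]), [np.float64(0.00041723105309336304), np.float64(0.0004172310530933299)]) [0.51511614 0.05875689] [0.51424215 0.05927576]
```

To row units: 0.001 m is 0.02, 0.04 m is 0.8.

Call:
shift_gripper --rows '[[[0.02,-0.05,0.6,0,0.085],[0,0,0.8,0,0.085],[0,0,0.8,0,0.085],[0,0,0.6,0,0.085],[0,0,0.26,0,0.085],[0,0,0,0,0.085],[0,0,0,0,0.085]]]'

```text
t: 3.2
position: [0.5049, 0.2229, 0.1126]
orientation: [0.979, 0.204, 0.001, -0.0]
force: [-0.6, -0.6, 0.5]
gripper_width: 0.085
grip_force: 0.0
```

Call:
shift_gripper --rows '[[[0,0,0,0,0.04],[0,0,0,0,0.036],[0,0,0,0,0.03],[0,0,0,0,0.02],[0,0,0,0,0.02],[0,0,0,0,0.02],[0,0,0,0,0.02]]]'

```text
t: 3.9
position: [0.5044, 0.2235, 0.1122]
orientation: [0.979, 0.205, 0.001, 0.0]
force: [-1.4, -1.0, 6.6]
gripper_width: 0.0309
grip_force: 59.4
```

Call:
shift_gripper --rows '[[[0,0,-0.1,0,0.02],[0,0,-0.2,0,0.02],[0,0,-0.3,0,0.02],[0,0,-0.3,0,0.02],[0,0,-0.3,0,0.02],[0,0,-0.3,0,0.02],[0,0,-0.2,0,0.02],[0,0,-0.06,0,0.02],[0,0,0,0,0.02],[0,0,0,0,0.02]]]'

```text
t: 4.9
position: [0.5032, 0.2232, 0.1982]
orientation: [0.979, 0.205, -0.001, 0.0]
force: [0.9, 0.2, -2.9]
gripper_width: 0.0307
grip_force: 59.7
```

```bash
python3 - <<'E'
from h import *
T=tool(); p,d=arm.grab_frame("wrist"); cv2.imwrite("pics/w3.png",p[:,:,::-1]); np.savez("pics/w3.npz",T=T,d=d); print(T[:3].round(4), arm.get_state()["joint_positions"].round(2))
p,_=arm.grab_frame("scene"); a=cv2.resize(p[190:330,140:340,::-1],(400,280),interpolation=2)
o=np.zeros((600,800,3),np.uint8); o[:300,:400]=cv2.imread("pics/w3.png")[120:420,80:480]; o[300:580,:400]=a
o[:300,400:]=cv2.resize(cv2.imread("pics/w3.png")[200:320,200:360],(400,300),interpolation=2)
cv2.imwrite("pics/v3.png",o)
E
```

```text
[[ 9.160e-01  4.012e-01 -1.400e-03  5.032e-01]
 [ 4.012e-01 -9.160e-01 -4.000e-04  2.232e-01]
 [-1.400e-03 -2.000e-04 -1.000e+00  1.982e-01]] [ 0.32 -0.06  1.92  0.    1.28  1.48]
```

View pics/v3.png

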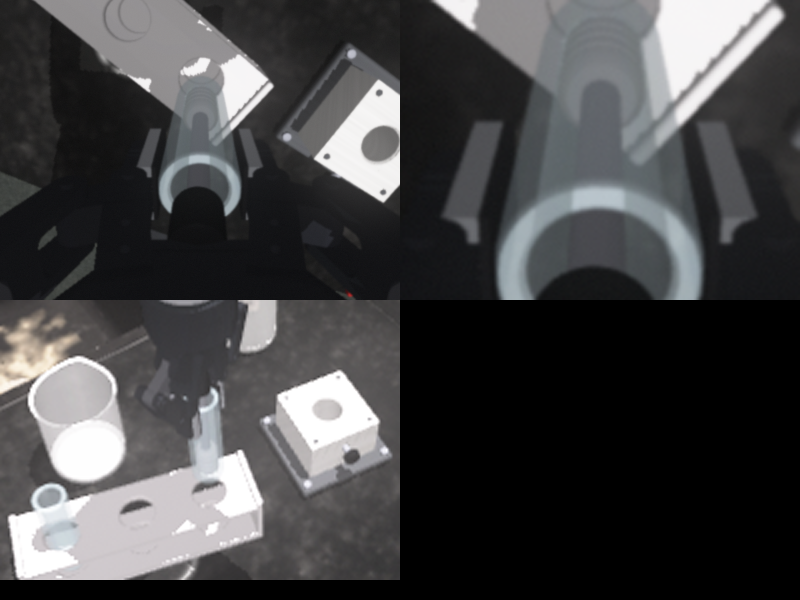

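The tube is lifted clear of the rack with the pestle down in it, and it looks upright. In the wrist picture the rim ellipse spans columns 238 to 321 with its top at row 275, and the rounded bottom ends near (280,177). I'll fit the tube's position in the tool frame.

```bash
python3 - <<'E'
from h import *
from scipy.optimize import least_squares
I=np.eye(4); T=np.load("pics/w3.npz")["T"]
a=np.linspace(0,2*np.pi,73)
def circ(x,y,z,r): return np.array([proj("wrist",[x+r*np.cos(t),y+r*np.sin(t),z],I) for t in a])
def f(v):
    c=circ(v[0],v[1],v[2],.016); return [c[:,0].min()-238.2,c[:,0].max()-321,c[:,1].min()-274.6]
s=least_squares(f,[0,0,-.012]); print("rim in tool",s.x,s.fun)
x,y,z=s.x
# expected bottom (rounded) if untilted
for dz in(.104,.112,.12): 
    c=circ(x,y,z+dz,.016 if dz<.11 else .010); print(dz,c.min(0),c.max(0), proj("wrist",[x,y,z+dz],I))
g=cv2.imread("pics/w3.png"); cv2.imwrite("pics/v3b.png",cv2.resize(g[150:350,200:360],(480,600),interpolation=2))
E
```

```text
rim in tool [-0.0047237  -0.00028465 -0.01124755] [ 1.70530257e-13 -5.68434189e-14  1.70530257e-13]
0.104 [255.85285715 200.32328437] [303.0706335  244.97520133] [279.46191707 223.10271763]
0.112 [265.17310712 205.62640569] [293.73878537 232.72517795] [279.45600752 219.34078081]
0.12 [265.61449082 202.49294359] [293.28633027 228.82713767] [279.45046666 215.81399897]
```

View pics/v3b.png

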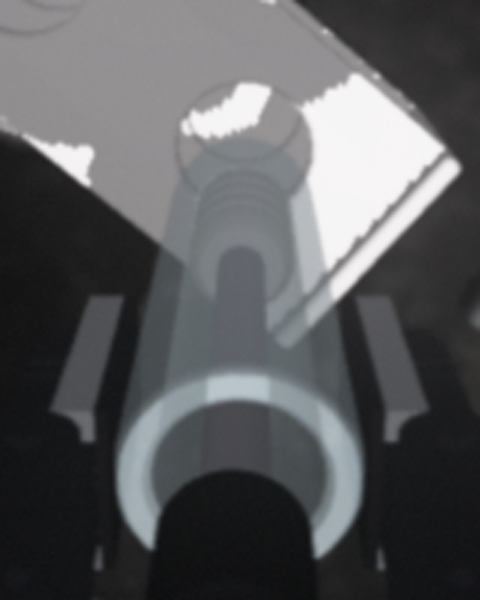

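```bash
python3 - <<'E'
from h import *
from scipy.optimize import least_squares
I=np.eye(4); a=np.linspace(0,2*np.pi,73)
def circ(v,dz,r):
    Rm=R.from_euler("xy",[v[4],v[3]]).as_matrix()
    return np.array([proj("wrist",np.array(v[:3])+Rm@[r*np.cos(t),r*np.sin(t),dz],I) for t in a])
def f(v,full=True):
    c=circ(v,0,.016); k=circ(v,-.010,.009); i=circ(v,0,.011)
    # rounded bottom: radius-16 sphere about the axis 16 mm above the underside
    s=circ(v,.104,.016); 
    Rm=R.from_euler("xy",[v[4],v[3]]).as_matrix(); sp=[]
    for th in np.radians(np.arange(0,91,10)):
        sp.append(proj("wrist",np.array(v[:3])+Rm@[.016*np.cos(th),0,.104+.016*np.sin(th)],I)[1])
    m=circ(v,.08,.016)
    return np.array([c[:,0].min()-239,c[:,0].max()-321,c[:,1].min()-273.7,k[:,0].min()-251.9,k[:,0].max()-304.3,k[:,1].min()-306.7,i[:,1].min()-282.7,min(sp)-196, np.interp(0,[0,1],[0,0])])
s=least_squares(f,[0,0,-.012,0,0]); print(s.x.round(4),s.fun.round(1))
s2=least_squares(lambda v:f([*v,0,0]),[0,0,-.012]); print(s2.x.round(4),s2.fun.round(1))
s3=least_squares(lambda v:f([v[0],v[1],-.015,v[2],0]),[0,0,0]); print(s3.x.round(4),s3.fun.round(1))
E
```

```text
Traceback (most recent call last):
  File "h.py", line 22, in proj
    c,m=M(name,T); p=np.linalg.inv(m)@np.append(X,1); p=p[:3]*[1,-1,-1]
        ~^^^^^^^^
  File "h.py", line 9, in M
    c=arm.camera_info(name); return c,(c["cam_to_world"] if name!="wrist" else T@c["hand_eye"])
ValueError: time passes only in moves, steps and waits
```

```bash
sed -i 's/^def M(/import functools\nci=functools.lru_cache(arm.camera_info)\ndef M(/; s/c=arm.camera_info(name); return/c=ci(name); return/' h.py
cat > fit.py <<'E'
from h import *
from scipy.optimize import least_squares
I=np.eye(4); a=np.linspace(0,2*np.pi,49)
def pj(P):
    c,m=M("wrist",I); q=(P-m[:3,3])@m[:3,:3]*[1,-1,-1]
    return cv2.projectPoints(q,np.zeros(3),np.zeros(3),K(c),c["D"])[0][:,0]
def circ(v,dz,r):
    Rm=R.from_euler("xy",[v[4],v[3]]).as_matrix()
    return pj(np.array(v[:3])+np.c_[r*np.cos(a),r*np.sin(a),0*a+dz]@Rm.T)
E
python3 - <<'E'
from fit import *
def f(v):
    c=circ(v,0,.016); k=circ(v,-.010,.009); i=circ(v,0,.011)
    b=min(circ(v,.104+.016*np.sin(t),.016*np.cos(t))[:,1].min() for t in np.radians(np.arange(0,90,10)))
    return np.array([c[:,0].min()-239,c[:,0].max()-321,c[:,1].min()-273.7,k[:,0].min()-251.9,k[:,0].max()-304.3,k[:,1].min()-306.7,i[:,1].min()-282.7,b-196])
s=least_squares(f,[0,0,-.012,0,0],x_scale=.001); print(s.x.round(4),s.fun.round(1))
s2=least_squares(lambda v:f([*v,0,0]),[0,0,-.012],x_scale=.001); print(s2.x.round(4),s2.fun.round(1))
s3=least_squares(lambda v:f([v[0],v[1],-.015,v[2],0]),[0,0,0],x_scale=.001); print(s3.x.round(4),s3.fun.round(1))
E
```

```text
[-0.0034 -0.0002 -0.0123  0.0163 -0.0614] [-0.8  0.8 -0.6  0.9 -0.9 -1.6  2.4 -0.2]
[-0.0025 -0.0005 -0.0139] [-2.4  0.5 -1.   1.3  0.5 -1.9  2.2  1.4]
[-0.002  -0.0005  0.0082] [-2.8  0.9 -0.9  1.1  0.7 -1.2  2.5 -0.2]
```

Call:
shift_gripper --rows '[[[-0.1,0.3,0,0,0.02],[-0.19,0.56,0,0,0.02],[-0.19,0.56,0,0,0.02],[-0.19,0.56,0,0,0.02],[-0.19,0.56,0,0,0.02],[-0.15,0.4,0,0,0.02],[-0.06,0.18,0.16,0,0.02],[0,0,0.2,0,0.02],[0,0,0,0,0.02],[0,0,0,0,0.02]]]'

```text
t: 6.0
position: [0.5166, 0.0597, 0.1799]
orientation: [0.979, 0.205, -0.001, -0.0]
force: [-0.2, -0.7, -1.9]
gripper_width: 0.0307
grip_force: 59.9
```

```bash
python3 - <<'E'
from h import *
T=tool(); p,d=arm.grab_frame("wrist"); cv2.imwrite("pics/w4.png",p[:,:,::-1]); np.savez("pics/w4.npz",T=T,d=d); print(T[:3].round(4))
D=T[:3,:3].T@(np.array([.5167,.0591,.18])-T[:3,3]);print(D)
g=cv2.imread("pics/w4.png"); cv2.imwrite("pics/v4.png",cv2.resize(g[130:330,180:380],(600,600),interpolation=2))
E
```

```text
[[ 9.156e-01  4.021e-01 -2.100e-03  5.166e-01]
 [ 4.021e-01 -9.156e-01  3.000e-04  5.970e-02]
 [-1.800e-03 -1.100e-03 -1.000e+00  1.799e-01]]
[-1.57547466e-04  6.24773032e-04 -9.07110463e-05]
```

View pics/v4.png

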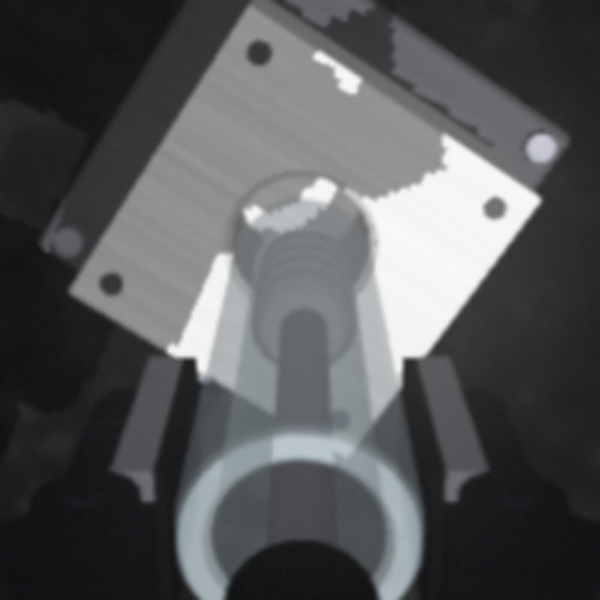

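The tube is over the bore. In the crop (3x, offset (180,130)) the bore circle spans x 233 to 376 with its top at 172, and the corner holes are at (259,53), (494,208), (111,284) and (340,418). The tube rim spans 177 to 424 with its top at 432, and the tube's bottom arc tops out near 200. I'll compare these in the tool frame.

```bash
python3 - <<'E'
from fit import *
T=np.load("pics/w4.npz")["T"]; q=lambda x,y:(180+(x+.5)/3-.5,130+(y+.5)/3-.5)
hs=[plane("wrist",q(*p),.066,T) for p in[(259,53),(494,208),(340,418),(111,284)]]
ts=[(T[:3,:3].T@(h-T[:3,3])).round(4)[:2] for h in hs]; print(ts, "mid diag", (ts[0]+ts[2])/2,(ts[1]+ts[3])/2)
L,Rr,Tp=q(233,172)[0],q(376,172)[0],q(0,172)[1]
def fb(v):
    c=circ([v[0],v[1],T[2,3]-.066,0,0],0,v[2]); return [c[:,0].min()-L,c[:,0].max()-Rr,c[:,1].min()-Tp]
print("bore tool",least_squares(fb,[0,0,.018],x_scale=.001).x.round(4))
def ft(v):
    v=[v[0],v[1],v[2],v[3],v[4]]
    c=circ(v,0,.016);s=circ(v,.104,.016);b=min(circ(v,.104+.016*np.sin(t),.016*np.cos(t))[:,1].min() for t in np.radians(np.arange(0,90,10)))
    return [c[:,0].min()-q(177,0)[0],c[:,0].max()-q(424,0)[0],c[:,1].min()-q(0,432)[1],b-q(0,200)[1]]
for z in(-.0125,-.0145):
    s=least_squares(lambda v:ft([v[0],v[1],z,v[2],0]),[0,0,0],x_scale=.001);x=s.x;print("rim",x.round(4),"bottom x",x[0]+.12*np.sin(x[2]),np.round(s.fun,1))
c=circ([-.002,0,-.0145,0,0],.104,.016); print("upright at -.002: sphere equator crop", (c.min(0)-[180,130])*3,(c.max(0)-[180,130])*3)
E
```

```text
[array([ 0.0439, -0.0096]), array([0.0065, 0.0471]), array([-0.0499,  0.0102]), array([-0.0131, -0.0472])] mid diag [-0.003   0.0003] [-3.3e-03 -5.0e-05]
bore tool [-0.0021  0.001   0.0175]
rim [-0.0036 -0.0002  0.0138] bottom x -0.0019258911272505607 [-0.7  0.7  0.1  0. ]
rim [-0.0026 -0.0002  0.0094] bottom x -0.0014743785782643487 [-1.4  1.4  0.1  0. ]
upright at -.002: sphere equator crop [227.61411225 202.85808904] [371.71017501 339.40832755]
```

Call:
shift_gripper --rows '[[[-0.016,0.008,0.1,0,0.02],[0,0,0.1,0,0.02],[0,0,0.1,0,0.02],[0,0,0.1,0,0.02],[0,0,0.1,0,0.02],[0,0,0,0,0.02],[0,0,0,0,0.02]]]'

```text
t: 6.75
position: [0.5161, 0.0585, 0.1553]
orientation: [0.979, 0.205, -0.001, -0.0]
force: [-1.3, 0.6, -2.7]
gripper_width: 0.031
grip_force: 60.0
```

Call:
shift_gripper --rows '[[[0,0,0.12,0,0.02],[0,0,0.12,0,0.02],[0,0,0.12,0,0.02],[0,0,0.12,0,0.02],[0,0,0,0,0.02]]]'

```text
t: 7.25
position: [0.516, 0.0584, 0.1304]
orientation: [0.979, 0.205, -0.001, -0.0]
force: [-1.8, 2.6, -4.2]
gripper_width: 0.0307
grip_force: 59.8
```

Call:
shift_gripper --rows '[[[0,0,0.04,0,0.02],[0,0,0.04,0,0.02],[0,0,0.02,0,0.02],[0,0,0,0,0.02]]]'

```text
t: 7.65
position: [0.5164, 0.0585, 0.127]
orientation: [0.979, 0.205, -0.0, -0.0]
force: [-4.0, 4.4, -0.7]
gripper_width: 0.031
grip_force: 60.2
```

To row units: 0.001 m is 0.02.

Call:
shift_gripper --rows '[[[0,0,0.02,0,0.02],[0,0,0.02,0,0.02],[0,0,0,0,0.02]]]'

```text
t: 7.95
position: [0.5164, 0.0586, 0.1252]
orientation: [0.979, 0.205, -0.0, -0.0]
force: [-4.7, 3.2, -0.6]
gripper_width: 0.0309
grip_force: 60.2
```

Call:
shift_gripper --rows '[[[0,0,0.02,0,0.02],[0,0,0.02,0,0.02],[0,0,0,0,0.02]]]'

```text
t: 8.25
position: [0.5165, 0.0586, 0.1233]
orientation: [0.979, 0.205, -0.0, -0.0]
force: [-4.5, 3.6, -0.0]
gripper_width: 0.031
grip_force: 60.3
```

To row units: 0.001 m is 0.02.

Call:
shift_gripper --rows '[[[0,0,0.02,0,0.02],[0,0,0,0,0.02]]]'

```text
t: 8.45
position: [0.5167, 0.0586, 0.1232]
orientation: [0.979, 0.205, -0.0, -0.0]
force: [-6.6, 4.3, 4.9]
gripper_width: 0.0311
grip_force: 60.7
```

Call:
shift_gripper --rows '[[[0,0,0.02,0,0.02],[0,0,0,0,0.02]]]'

```text
t: 8.65
position: [0.5169, 0.0587, 0.1232]
orientation: [0.979, 0.205, -0.0, -0.0]
force: [-9.0, 3.4, 9.6]
gripper_width: 0.0308
grip_force: 61.2
```

Call:
shift_gripper --rows '[[[0,0,0.02,0,0.02],[0,0,0,0,0.02]]]'

```text
t: 8.85
position: [0.517, 0.0587, 0.1231]
orientation: [0.979, 0.205, -0.0, -0.0]
force: [-10.5, 3.3, 14.8]
gripper_width: 0.0308
grip_force: 61.7
```

To row units: -0.003 m is -0.06.

Call:
shift_gripper --rows '[[[0,0,-0.06,0,0.02],[0,0,0,0,0.02],[0,0,0,0,0.05],[0,0,0,0,0.065],[0,0,0,0,0.065],[0,0,0,0,0.065],[0,0,0,0,0.065],[0,0,0,0,0.065]]]'

```text
t: 9.65
position: [0.5168, 0.0582, 0.1231]
orientation: [0.979, 0.205, 0.0, 0.0]
force: [0.4, 0.9, 0.0]
gripper_width: 0.0648
grip_force: 0.0
```

Call:
shift_gripper --rows '[[[0,0,-0.1,0,0.065],[0,0,-0.2,0,0.065],[0,0,-0.3,0,0.065],[0,0,-0.2,0,0.065],[0,0,0,0,0.065],[0,0,0,0,0.065]]]'

```text
t: 10.25
position: [0.517, 0.0583, 0.1638]
orientation: [0.979, 0.205, 0.001, 0.0]
force: [-0.2, 0.2, -0.6]
gripper_width: 0.0648
grip_force: 0.0
```

```bash
python3 - <<'E'
from h import *
T=tool(); p,d=arm.grab_frame("wrist"); cv2.imwrite("pics/w5.png",p[:,:,::-1]); np.savez("pics/w5.npz",T=T); print(T[:3].round(4))
s,_=arm.grab_frame("scene")
g=p[:,:,::-1]; o=np.zeros((600,800,3),np.uint8); o[:420,:400]=g[:,80:480]; o[:600,400:]=cv2.resize(s[185:305,255:335,::-1],(400,600),interpolation=2)
cv2.imwrite("pics/v5.png",o)
E
```

```text
[[ 9.160e-01  4.012e-01  1.400e-03  5.170e-01]
 [ 4.012e-01 -9.160e-01 -0.000e+00  5.830e-02]
 [ 1.200e-03  6.000e-04 -1.000e+00  1.638e-01]]
```

View pics/v5.png

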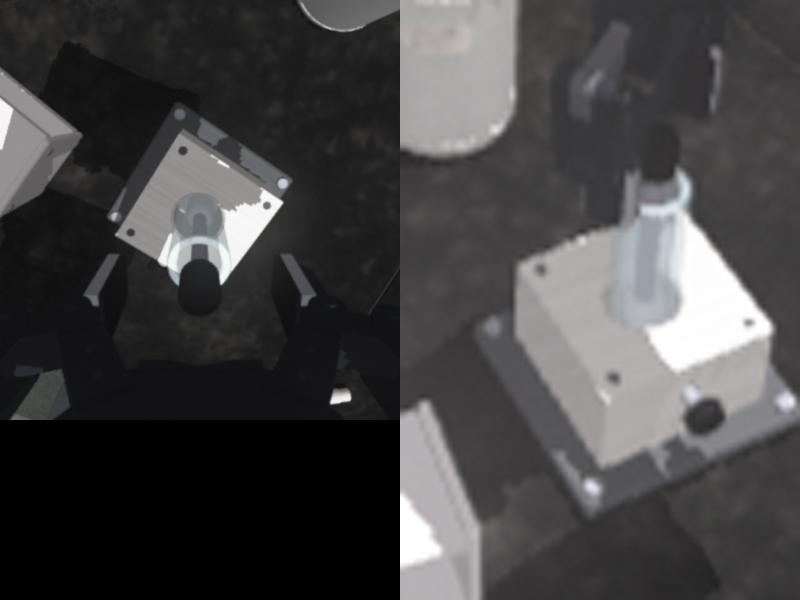

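The tube stands home in the block, its rim low and the pestle down. The knob, at about (280,287) in the wrist picture, is centred between the open fingers. I'll grip it and test with a small lift.

Call:
shift_gripper --rows '[[[-0.04,0,0,0,0.065],[0,0,0,0,0.03],[0,0,0,0,0.022],[0,0,0,0,0.01],[0,0,0,0,0.01],[0,0,0,0,0.01],[0,0,0,0,0.01],[0,0,0,0,0.01]]]'

```text
t: 11.15
position: [0.5149, 0.0575, 0.1631]
orientation: [0.979, 0.205, 0.0, 0.0]
force: [-0.8, -0.7, 1.6]
gripper_width: 0.0158
grip_force: 58.5
```

Call:
shift_gripper --rows '[[[0,0,-0.04,0,0.01],[0,0,-0.06,0,0.01],[0,0,-0.06,0,0.01],[0,0,0,0,0.01]]]'

```text
t: 11.55
position: [0.5152, 0.0575, 0.1717]
orientation: [0.979, 0.205, 0.001, 0.0]
force: [0.3, 0.6, -1.2]
gripper_width: 0.0159
grip_force: 58.5
```

To row units: -0.008 m is -0.16, -0.007 m is -0.14.

Call:
shift_gripper --rows '[[[0,0,-0.1,0,0.01],[0,0,-0.14,0,0.01],[0,0,-0.16,0,0.01],[0,0,0,0,0.01],[0,0,0,0,0.01]]]'

```text
t: 12.05
position: [0.5151, 0.0575, 0.1916]
orientation: [0.979, 0.205, 0.001, 0.0]
force: [0.1, 0.1, -1.3]
gripper_width: 0.0159
grip_force: 58.5
```

Call:
shift_gripper --rows '[[[0,0,-0.14,0,0.01],[0,0,-0.16,0,0.01],[0,0,-0.14,0,0.01],[0,0,-0.08,0,0.01],[0,0,0,0,0.01],[0,0,0,0,0.01],[0,0,0,0,0.01]]]'

```text
t: 12.75
position: [0.5146, 0.0575, 0.2166]
orientation: [0.979, 0.205, -0.0, -0.0]
force: [0.2, -0.8, 0.1]
gripper_width: 0.0157
grip_force: 58.5
```

```bash
python3 - <<'E'
from h import *
p,_=arm.grab_frame("scene"); cv2.imwrite("pics/s6.png",p[:,:,::-1])
a=cv2.imread("pics/v5.png")[:,400:]; b=cv2.resize(p[185:305,255:335,::-1],(400,600),interpolation=2)
# tube body/rim region: does it still match the frame taken before the lift?
for n,(y0,y1,x0,x1) in dict(body=(215,330,600,700),block=(240,470,510,780)).items():
    print(n,np.abs(a[y0:y1,x0-400:x1-400].astype(int)-b[y0:y1,x0-400:x1-400]).mean().round(1))
t=a[160:235,230:300]; r=cv2.matchTemplate(b,t,cv2.TM_CCOEFF_NORMED); print("rim now",cv2.minMaxLoc(r)[1::2],"was (230,160)")
s=arm.get_state();print(s["position"],s["force"],s["grip_force"],s["gripper_width"],np.abs(s["qvel"]).max())
E
```

```text
body 9.9
block 6.5
rim now (0.8183754086494446, (229, 160)) was (230,160)
[0.5145889  0.05747875 0.21652396] [ 0.15255059  0.40392709 -1.09676319] 58.5262656211853 0.01583899850731204 0.00210925111355143
```

```bash
python3 - <<'E'
from h import *
a=cv2.imread("pics/v5.png")[:,400:]; b=cv2.resize(cv2.imread("pics/s6.png")[185:305,255:335],(400,600),interpolation=2)
print("rod/head centre line, before/after:")
for z in(.066,.08,.09,.1,.11,.125,.148,.158,.168):
    u,v=proj("scene",[.5147,.0588,z]); x,y=int((u-255)*5+2),int((v-185)*5+2); print(z,(x,y),a[y-3:y+4,x-3:x+4].mean().round(),b[y-3:y+4,x-3:x+4].mean().round())
E
```

```text
rod/head centre line, before/after:
0.066 (243, 292) 161.0 178.0
0.08 (245, 272) 161.0 176.0
0.09 (246, 257) 161.0 177.0
0.1 (247, 242) 161.0 181.0
0.11 (249, 227) 161.0 216.0
0.125 (251, 204) 159.0 154.0
0.148 (254, 167) 52.0 124.0
0.158 (255, 151) 51.0 125.0
0.168 (257, 134) 51.0 125.0
```

The rim hasn't moved. The knob has left its old place, where the rod now shows, and the white head is up inside the tube. The pestle hangs freely at about 1 N.

```bash
python3 -c "
from bench import arm
print(arm.sign_off())"
```

```text
the job is handed in; nothing more can be done
None
```

I handed the job in (the sign-off gave no verdict) with the homogeniser tube home in the block and the pestle held still by its knob, drawn up about 53 mm by the arm's reading, its head inside the tube and hanging freely without jamming.

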